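# Clear the rail and dock the camera sled

### The job

Get the finds-photography bench ready: first slide the cardboard finds box and the amber jar sideways along the bench, without lifting them, until each stands upright and wholly outside the yellow line on its side of the rail, and leave the camera sled where it is until both are clear. Then push the sled along its rail into the blue dock, firmly but without ramming it, until it clicks past the spring rollers and stays fully home by itself with the red pin pressed in. Leave the other things on the bench alone.

Things in the scene. Friction and masses are not known exactly. Their poses are not given: they have to be found in the camera images.
- track: Fixed straight aluminium rail on the bench, 20 mm wide, 14 mm high, from x = -145 to +255 mm. Origin on the bench on its centreline; x along the rail away from the robot, to the dock; y to the left across it; z up. A low round stage stands beyond its far end.
- line_left (a point): Middle of the left yellow line. Two painted lines (6 mm wide, 300 mm long, no height) run parallel to the rail, centred 75 mm to its left and right (track y = +75 and -75 mm).
- dock_zone (a point): Point on the rail at track x = 170 mm. The fixed blue dock (88 mm wide, 36 mm high, 40 mm long) stands over the rail near here; its place differs each time and is not reported: its near face lies between track x = 150 and 190 mm. It is open to the sled between two cheeks, with two sprung white rollers and, behind them, the red home pin.
- sled: Loose camera sled astride the rail, 0.5 kg, on slippery liners: deck 70 mm long (x, along the rail), 100 mm wide, top 22 mm above the bench, black camera on it up to 79 mm. Origin at the deck's centre in plan, at bench height; x to the dock, z up. Starts at about track x = -68 mm. Home, its origin is about 41 mm short of the dock's near face, a place to be found by touch or sight.
- tongue_tip (a point): Front of the sled's steel tongue (8 mm wide, round head 16 mm across), 67 mm ahead of the sled's origin, 22 mm up. The rollers click behind its head. Pushing the sled home takes up to about 12 N: the force rises at the rollers, gives over the last 10 mm, and 2 mm farther comes a hard stop.
- push_plate (a point): Centre of the sled's orange push plate's rear face, 35 mm behind the sled's origin, 26 mm above the bench; faces back along the rail. Plate 85 mm wide, top 34 mm above the bench; the camera is 23 mm ahead of this face. Push here, low, fingertips just above the rail (14 mm high).
- finds_box: Loose open cardboard box of finds (sherds fixed inside, none higher than the rim), 100 mm along its x, 80 mm along its y, 45 mm high, about 0.35 kg. Origin at the centre of its underside, z up. It starts beside the rail ahead of the sled, its x roughly along the rail, with one side 20 to 37 mm from the rail's centreline, so that it blocks the sled. It may be on the left or on the right.
- box_corner0 (a point): Lower outer corner of the finds box at its own (x, y) = (-50, -40) mm, on the bench.
- box_corner1 (a point): Lower outer corner of the finds box at its own (x, y) = (50, -40) mm, on the bench.
- box_corner2 (a point): Lower outer corner of the finds box at its own (x, y) = (50, 40) mm, on the bench.
- box_corner3 (a point): Lower outer corner of the finds box at its own (x, y) = (-50, 40) mm, on the bench.
- jar: Loose squat amber jar with a white lid, 80 mm in diameter (too wide to grasp), 55 mm high, about 0.35 kg. Origin at the centre of its underside, z up. It starts on the other side of the rail from the box, with its near edge 28 to 36 mm from the rail's centreline, and blocks the sled too.
- home_pin (a joint): Red sprung pin in the dock that the sled's tongue presses in along the rail: 0 = out (sled not there), 0.007 to 0.010 m with the sled held home by the rollers (0.010 = against the hard stop). It pushes back with 1 to 2 N; the rollers hold the sled against it.
- film_pot: Bystander: white film pot, 34 mm across, 52 mm high, upright. Origin under its centre.
- scale_bar: Bystander: yellow and black scale bar, 100 x 22 x 8 mm, lying flat. Origin under its centre, x along it.
- brush: Bystander: small brush lying on the bench, about 200 mm long along its x.
- sherd: Bystander: terracotta sherd, about 80 x 50 x 10 mm. Origin on its underside.
- loupe: Bystander: black and steel loupe, 40 mm across, 34 mm high. Origin under its centre.
Mind the look-alikes: they are no part of the job. Of the things that look like the jar, take the one that is farthest to the robot's right at the start.

How it is judged:
On the way:
1. the finds box and the jar both stand upright, at rest, wholly outside the yellow lines (3 mm allowed), with the sled still within 20 mm of where it started ((y of each of box_corner0, box_corner1, box_corner2, box_corner3 in the frame of track above 0.072 m or y of each of box_corner0, box_corner1, box_corner2, box_corner3 in the frame of track below -0.072 m) and (y of jar in the frame of track above 0.112 m or y of jar in the frame of track below -0.112 m) and angle between each of finds_box, jar's own z axis and vertical below 0.1 rad and distance of sled from where it was at the start of the episode below 0.02 m and linear speed of each of finds_box, jar below 0.02 m/s), for 0.2 s.
At the end, for the whole second after the job is handed in: The finds box (all four corners) and the jar stand upright (within 0.1 rad) wholly outside the yellow lines (line centre at 75 mm, 3 mm allowed), on either side; the sled is on the rail, at rest and level, held by the rollers so that the red pin stays pressed in by more than 5 mm without the robot ((y of each of box_corner0, box_corner1, box_corner2, box_corner3 in the frame of track above 0.072 m or y of each of box_corner0, box_corner1, box_corner2, box_corner3 in the frame of track below -0.072 m) and (y of jar in the frame of track above 0.112 m or y of jar in the frame of track below -0.112 m) and angle between each of finds_box, jar's own z axis and vertical below 0.1 rad and value of joint home_pin above 0.005 m and linear speed of sled below 0.01 m/s and angle between sled's own z axis and vertical below 0.06 rad and height (world z) of sled below 0.004 m and y of sled in the frame of track between -0.005 and 0.005 m); the robot touches nothing.
It fails at once if the box or the jar is lifted more than 15 mm off the bench or tipped by more than 0.5 rad (height (world z) of any of finds_box, jar above 0.015 m or angle between any of finds_box, jar's own z axis and vertical above 0.5 rad).
It fails at once if the sled is driven into the box or the jar (more than 3 N) (contact force between sled and finds_box above 3 N or contact force between sled and jar above 3 N).
It fails at once if the sled is lifted off the rail (more than 12 mm) (height (world z) of sled above 0.012 m).
It fails at once if the sled is rammed: the fingers press on it with more than 40 N (contact force between sled and the fingers above 40 N).
It fails at once if a bystander (film pot, scale bar, brush, sherd, loupe) is moved by more than 30 mm (distance of any of film_pot, scale_bar, brush, sherd, loupe from where it was at the start of the episode above 0.03 m).
It also fails if it takes over 54 s, if anything falls off the work surface, if the arm or the gripper's body presses on something with over 40 N, if the wrist force passes 120 N, or if a joint passes its speed limit or range.

### The arm

A 6-joint arm with a two-finger parallel gripper is mounted at the origin on the work surface. World frame = base frame: x ahead of the robot, y to its left, z up, the work surface at z = 0. Lengths are in m, angles in rad, forces in N, time in s.
With the tool pointing down it reaches from about 0.35 to 0.975 m from the base axis. Payload 4.9 kg.
Tool frame: the origin (TCP) lies at the very end of the fingers, on their centre line; the grasp point (between the pads) lies 19 mm behind it; z points along the fingers, x is the direction in which the jaws open and shut, and the axes are right-handed (so a half turn about z gives the same grasp; the last joint's range is limited). The gripper opens to 85 mm and grips with 20 to 120 N. Pads are 22 mm wide; open, the fingers measure 114 mm over their backs; the gripper's body (76 mm by 85 mm) begins 54 mm behind the grasp point. The pads swing forward as they close: fully open they stand 13 mm farther back than shut.
Start: joints at [1.033, 0.053, 1.613, -0, 1.476, -0.119], TCP at [0.254, 0.571, 0.193] pointing down, gripper open.
Joint ranges: [-3.01, 3.01], [-1.01, 2.22], [0.06, 2.58], [-1.02, 4.17], [0.09, 2.62], [-3.14, 3.14]. Speed limits (rad/s): [2.57, 2.57, 3.14, 3.14, 3.14, 3.14].

### API

Orientations are given as a rotation vector (axis times angle).
In Python, from station import readout, viewer, ctrl, nets gives the robot as it stands. The module is installed in compiled form; this text tells all that it offers.
- The arm moves only by the tool step_arm, never from a script. Its argument "moves" is a list that holds one entry, the list of rows, each a list of 4 numbers: the shift along the world's x, y, z in cm, then the turn about the world's z in rad. In form: [[[dx, dy, dz, yaw], ...]]. A call has 1 to 10 rows; each row shifts and turns the commanded pose from where the row before left it; what a row does not reach is not made up. A row lasts 1/12 s, in which the tool goes at most 41.7 mm and 7.16 degrees, less where a joint would pass 70% of its speed; a pose out of reach is approached as far as the arm can. A call is refused whole if a number of a shift passes 4.17 or a number of a turn 0.125, either way. A call with a gripper value outside its range is refused whole. "grip" is the closure, from 0 (fully open) to 1 (shut), set as the call begins (left out, the last holds). The fingers move at their own pace and stop on an object; "squeeze" is the grip in N (left out, the last holds). Time passes only in rows, so rows that do not move let the fingers close. It gives the time, the measured TCP pose, the force and the opening at its end, in the units of the state.
- readout.get_obs(): the state, without advancing time (a new reading comes with each control period).
- viewer.get_image(name): name is "scene" or "top"; returns the picture (400x640x3 uint8, blue, green, red); there is no depth.
- viewer.calibration(name): a dict with "camera_matrix" (3x3 intrinsics, pixels), "R" (3x3) and "t" (3): a world point X has camera coordinates R X + t. Camera axes: x right, y down, z forward; pixel columns grow to the right and rows downward; lengths in m; the calibration is good to about 2 mm. A picture is of the moment at which its call begins. calibration takes no time and is no camera call.
- ctrl.finish_job(): hands the job in, once; it reports no verdict.
Trained networks look in the newest picture that a camera, given by its name, has taken for a name from the list of things; names that differ only in an ending like _2 or _b are one class to them, and where a whole thing is asked for, a point or a joint stands for the part that bears it (a point fixed in the world has none). Each returns a list of dicts, best first, with "confidence" (0 to 1); they miss things now and then, are a little off and sometimes report something else, mostly with a low value. They report only what shows in the picture. A call takes as long as a camera call. They do not tell look-alikes from the thing itself.
- nets.masks_of(camera, thing): "region" (400x640 bool, what is visible of it) and "box" ([left, top, right, bottom] in pixels, round what is visible of it).
- nets.pinpoint(camera, thing): "at" ([column, row] in pixels: a listed point, or the origin of a listed thing).
The state is a dict: "t": time; "q": joint angles; "dq": joint speeds; "effort": joint torques, N m; "tool_pos": TCP position; "tool_rot": TCP orientation; "contact_force": force on the tool from outside, world axes, zero at the start; "wrist_torque": the same for the moment, N m; "opening": finger opening in m.
Only numpy, scipy, OpenCV 4.12 (cv2) and the standard library are available. Lean on these libraries where they do the work, as an engineer would, in place of code of your own. Each camera call takes 0.05 s, during which the arm holds its last target. There are 200 camera calls.

## Working session

There is one attempt and no reset: what is moved stays moved. The work goes in short steps, Python scripts to look and compute and a tool call to move; the robot and the scene stay as the last step left them, time stands still between calls to the robot, and variables do not carry over. Pictures are saved under pics/ and viewed, about 8 in all and at most 12, crops included, and the job is handed in when it is done.

Besides the shell and the picture viewer there is one more tool, called as name(argument=value, ...), one argument or row to a line, values as JSON. step_arm: Moves the arm, as the interface text tells. Its arguments: {"type":"object","properties":{"moves":{"type":"array","items":{"type":"array","items":{"type":"array","items":{"type":"number"}}}},"grip":{"type":"number"},"squeeze":{"type":"number"}},"required":["moves"]}

```bash
mkdir -p pics
cat > h.py <<'E'
import numpy as np,cv2
from station import readout,viewer,ctrl,nets
def ray(cam,uv,z):
    c=viewer.calibration(cam);K=np.array(c["camera_matrix"]);R=np.array(c["R"]);t=np.array(c["t"]).ravel()
    d=R.T@np.linalg.inv(K)@np.array([uv[0],uv[1],1.]);o=-R.T@t
    return o+d*(z-o[2])/d[2]
E
python3 - <<'E'
from h import *
for n in("scene","top"):
    im=viewer.get_image(n);cv2.imwrite(f"pics/{n}0.png",im)
    c=viewer.calibration(n);R=np.array(c["R"]);print(n,"cam at",(-R.T@np.array(c["t"]).ravel()).round(3))
H=dict(push_plate=.026,tongue_tip=.022)
for th in "track line_left dock_zone sled push_plate tongue_tip finds_box box_corner0 box_corner1 box_corner2 box_corner3 jar film_pot scale_bar brush sherd loupe".split():
    for r in nets.pinpoint("top",th)[:4]:
        print(th,round(float(r["confidence"]),2),np.round(r["at"]),ray("top",r["at"],H.get(th,.014 if th=="dock_zone" else 0)).round(3)[:2])
print(readout.get_obs())
E
```

```text
scene cam at [0.977 0.66  0.703]
top cam at [0.435 0.043 1.159]
track 0.92 [314. 204.] [0.577 0.019]
track 0.49 [309. 148.] [0.74  0.039]
line_left 0.58 [290. 190.] [0.615 0.089]
dock_zone 0.61 [314. 145.] [0.743 0.025]
sled 0.78 [315. 230.] [0.503 0.016]
sled 0.29 [319. 239.] [0.479 0.003]
push_plate 0.8 [316. 239.] [0.477 0.013]
tongue_tip 0.84 [316. 202.] [0.581 0.016]
tongue_tip 0.73 [225. 185.] [0.622 0.269]
box_corner0 0.79 [354. 200.] [ 0.59  -0.092]
box_corner0 0.63 [330. 200.] [ 0.59  -0.024]
box_corner0 0.59 [324. 165.] [ 0.691 -0.006]
box_corner0 0.58 [351. 168.] [ 0.683 -0.083]
box_corner1 0.79 [354. 200.] [ 0.59  -0.092]
box_corner1 0.63 [330. 200.] [ 0.59  -0.024]
box_corner1 0.59 [324. 165.] [ 0.691 -0.006]
box_corner1 0.58 [351. 168.] [ 0.683 -0.083]
box_corner2 0.79 [354. 200.] [ 0.59  -0.092]
box_corner2 0.63 [330. 200.] [ 0.59  -0.024]
box_corner2 0.59 [324. 165.] [ 0.691 -0.006]
box_corner2 0.58 [351. 168.] [ 0.683 -0.083]
box_corner3 0.79 [354. 200.] [ 0.59  -0.092]
box_corner3 0.63 [330. 200.] [ 0.59  -0.024]
box_corner3 0.59 [324. 165.] [ 0.691 -0.006]
box_corn
[... 367 characters left out ...]
0.667 -0.255]
loupe 0.33 [289. 180.] [0.644 0.093]
{'t': 0.95, 'q': array([ 1.03302463e+00,  5.27046245e-02,  1.61287829e+00, -2.35682180e-05,
        1.47601065e+00, -1.19003419e-01]), 'dq': array([ 0.00017882,  0.00258049, -0.00053102, -0.00016175, -0.00078322,
       -0.00248313]), 'effort': array([ 1.60247419e-05, -3.93712521e+01, -3.70466459e+01, -1.86920151e-04,
        4.85224937e-04,  7.27984030e-06]), 'tool_pos': array([0.2541487 , 0.57097875, 0.19341369]), 'tool_rot': array([2.63464665e+00, 1.71117112e+00, 1.49672409e-05]), 'contact_force': array([ 0.278869  ,  0.38371577, -0.12294147]), 'wrist_torque': array([ 0.00938425, -0.00297446,  0.03888856]), 'opening': 0.08566555831310263}
```

View pics/top0.png

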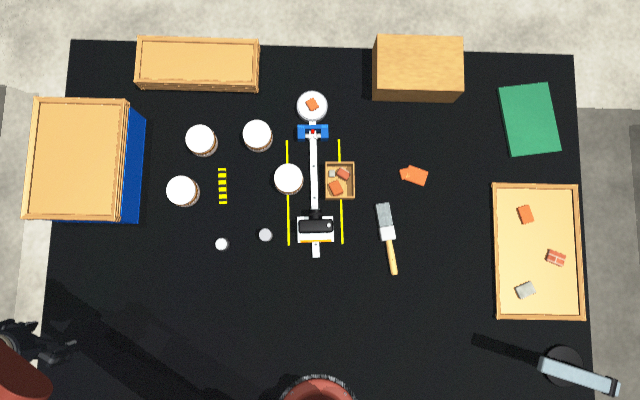

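View pics/scene0.png

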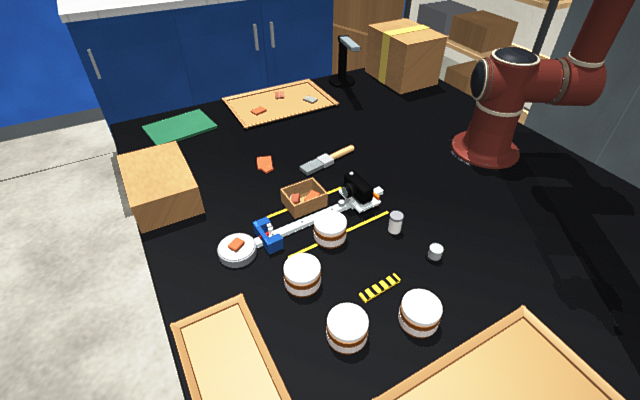

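The jar candidates in the top view are (200,140), (257,135), (183,191) and (288,179). The rightmost, (288,179), stands beside the rail opposite the box at (340,181), so that is the one to move. Next I'll fit the lines, lid and rim.

```bash
cat > m.py <<'E'
from h import *
import sys
def P(cam,pts,z): return np.array([ray(cam,p,z) for p in pts])
def linefit(cam,im):
    hsv=cv2.cvtColor(im,cv2.COLOR_BGR2HSV);y=cv2.inRange(hsv,(24,150,120),(34,255,255))
    v,u=np.nonzero(y);W=P(cam,np.c_[u,v],0)
    return W
def mask(cam,th,near,z):
    for r in nets.masks_of(cam,th):
        m=r["region"].astype(np.uint8)
        c,_=cv2.findContours(m,cv2.RETR_EXTERNAL,cv2.CHAIN_APPROX_NONE);c=max(c,key=cv2.contourArea)
        M=cv2.moments(c);u=np.array([M["m10"],M["m01"]])/M["m00"]
        w=ray(cam,u,z)
        if np.hypot(*(w[:2]-near))<.08: yield r["confidence"],u,w,c,m
E
python3 - <<'E'
from m import *
im=viewer.get_image("top")
W=linefit("top",im)
th=0.05
for side,lo,hi in(("L",.07,.13),("R",-.10,-.03)):
    w=W[(W[:,1]>lo)&(W[:,1]<hi)&(W[:,0]>.4)&(W[:,0]<.8)]
    for _ in range(3):
        p=np.polyfit(w[:,0],w[:,1],1);r=w[:,1]-np.polyval(p,w[:,0]);w=w[abs(r)<.005]
    print(side,len(w),p,w[:,0].min(),w[:,0].max())
for t,n,z in(("jar",(.64,.09),.055),("finds_box",(.64,-.05),.045),("sled",(.5,.015),.022)):
    for cf,u,w,c,m in mask("top",t,np.array(n),z):
        print(t,cf,u.round(1),w.round(3)); r=cv2.minAreaRect(c); print(P("top",cv2.boxPoints(r),z)[:,:2].round(3).tolist())
cv2.imwrite("pics/crop1.png",cv2.resize(im[110:270,240:400],None,fx=3.7,fy=3.7,interpolation=cv2.INTER_CUBIC))
E
```

```text
L 193 [0.04573712 0.0687465 ] 0.4600308623738392 0.7610164299308966
R 181 [ 0.04729608 -0.08263424] 0.46871182897599384 0.768040453498081
jar 0.62 [288.2 179.4] [0.636 0.093 0.055]
[[0.677, 0.133], [0.679, 0.057], [0.597, 0.055], [0.595, 0.13]]
finds_box 0.88 [339.1 180.5] [ 0.638 -0.046  0.045]
[[0.689, -0.004], [0.691, -0.087], [0.588, -0.088], [0.586, -0.006]]
sled 0.58 [314.7 227.1] [0.51  0.018 0.022]
[[0.568, 0.068], [0.57, -0.032], [0.47, -0.033], [0.468, 0.065]]
```

View pics/crop1.png

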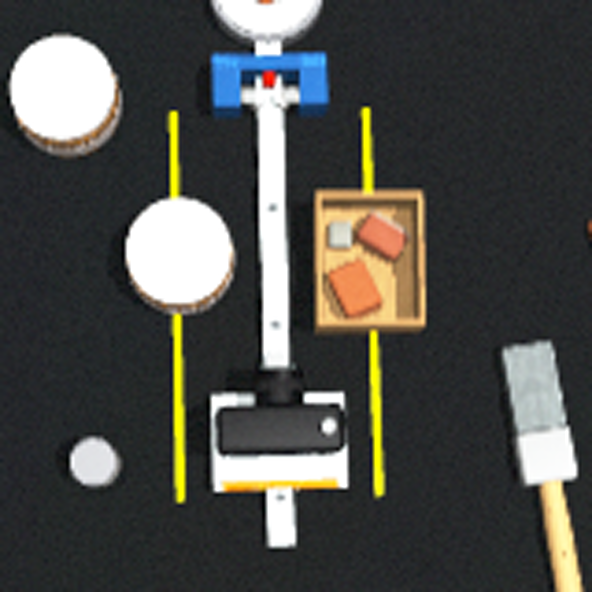

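step_arm(
  moves=[
    [[2.2, -3.2, 0, -0.11], [2.2, -3.2, 0, -0.11], [2.2, -3.2, 0, -0.11], [2.2, -3.2, 0, -0.11], [2.2, -3.2, 0, -0.11], [2.2, -3.2, 0, -0.11], [2.2, -3.2, 0, -0.11], [2.2, -3.2, 0, -0.11], [2.2, -3.2, 0, -0.11], [2.2, -3.2, 0, -0.11]],
  ],
  grip=0.5,
)

```text
t: 1.98
tool_pos: [0.4749, 0.2493, 0.1937]
tool_rot: [-3.14, -0.073, -0.001]
contact_force: [0.4, -0.2, 0.3]
opening: 0.043
```

step_arm(
  moves=[
    [[2.3, -3.2, 0, 0], [2.3, -3.2, 0, 0], [2.3, -3.2, 0, 0], [2.3, -3.2, 0, 0], [2.3, -3.2, 0, 0], [2.3, -3.2, 0, 0], [2.4, -3.4, 0, 0], [0, 0, -3, 0], [0, 0, -3, 0], [0, 0, -1, 0]],
  ],
)

```text
t: 2.82
tool_pos: [0.6336, 0.0242, 0.1182]
tool_rot: [-3.14, -0.079, 0.012]
contact_force: [-0.9, -0.0, -1.7]
opening: 0.0428
```

Run:
```python
from m import *
im=viewer.get_image("scene")
print(readout.get_obs()["tool_pos"])
cv2.imwrite("pics/s2.png",cv2.resize(im[120:320,200:460],None,fx=3,fy=3,interpolation=cv2.INTER_CUBIC))
```

```text
[0.63263077 0.02483302 0.11720391]
```

View pics/s2.png

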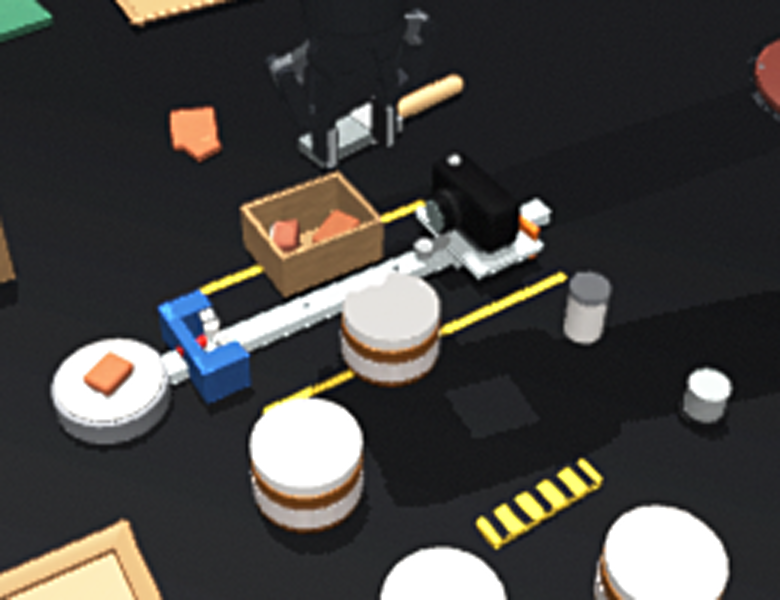

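The tool hangs over the rail between the jar and the box, with its fingers spread along the rail. The jar, box and sled are where I measured them, so I'm descending.

step_arm(
  moves=[
    [[0.3, -0.2, -2, 0], [0, 0, -2, 0], [0, 0, -2, 0], [0, 0, -1.5, 0], [0, 0, -1, 0], [0, 0, 0, 0], [0, 0, 0, 0]],
  ],
)

```text
t: 3.45
tool_pos: [0.6393, 0.0232, 0.0388]
tool_rot: [3.14, 0.082, 0.0]
contact_force: [0.5, 0.5, -0.2]
opening: 0.0428
```

step_arm(
  moves=[
    [[0, 0, -1, 0], [0, 0, -1, 0], [0, 0, 0, 0], [0, 0.8, 0, 0], [0, 0.8, 0, 0], [0, 0.5, 0, 0], [-0.05, 0.5, 0, 0], [0, 0.5, 0, 0], [-0.05, 0.5, 0, 0], [0, 0.5, 0, 0]],
  ],
)

```text
t: 4.28
tool_pos: [0.6382, 0.0646, 0.0186]
tool_rot: [-3.141, -0.082, -0.0]
contact_force: [0.2, 0.0, -0.0]
opening: 0.0428
```

step_arm(
  moves=[
    [[0, 0.5, 0, 0], [-0.05, 0.5, 0, 0], [0, 0.5, 0, 0], [-0.05, 0.5, 0, 0], [0, 0.5, 0, 0], [0, 0.5, 0, 0], [0, 0.4, 0, 0], [0, 0.2, 0, 0], [0, 0, 0, 0], [0, 0, 0, 0]],
  ],
)

```text
t: 5.12
tool_pos: [0.6372, 0.1, 0.0184]
tool_rot: [3.14, 0.082, -0.0]
contact_force: [0.2, -0.1, -0.5]
opening: 0.0429
```

```bash
cat > chk.py <<'E'
from m import *
ty=lambda w:(w[1]-.0465*w[0]+.007)
im=viewer.get_image("top");s=viewer.get_image("scene")
cv2.imwrite(f"pics/{sys.argv[1]}.png",np.vstack([cv2.resize(im[110:270,220:420],None,fx=3,fy=3)[:300],cv2.resize(s[140:290,220:420],None,fx=3,fy=3)[:300]])) if len(sys.argv)>1 else 0
for cam in("top","scene"):
  for t,n,z in(("jar",(.64,.12),0),("finds_box",(.64,-.05),0),("sled",(.5,.015),0),("film_pot",(.486,.153),0)):
    for r in nets.pinpoint(cam,t):
        w=ray(cam,r["at"],z)
        if np.hypot(*(w[:2]-n))<.1: print(cam,t,round(float(r["confidence"]),2),w.round(3)[:2],"track y",ty(w).round(4))
for t,n,z in(("jar",(.64,.12),.055),("finds_box",(.64,-.09),.045)):
    for cf,u,w,c,m in mask("top",t,np.array(n),z):
        print("mask",t,round(float(cf),2),w.round(3),ty(w).round(4)); print(P("top",cv2.boxPoints(cv2.minAreaRect(c)),z)[:,:2].round(3).tolist())
E
python3 chk.py c3
```

```text
top jar 0.53 [0.635 0.093] track y 0.0709
top finds_box 0.77 [ 0.64  -0.048] track y -0.0712
top finds_box 0.38 [0.579 0.015] track y -0.005
top sled 0.93 [0.506 0.019] track y 0.0022
scene jar 0.68 [0.645 0.095] track y 0.0724
scene finds_box 0.6 [ 0.635 -0.052] track y -0.0743
scene sled 0.81 [0.519 0.025] track y 0.0082
scene film_pot 0.6 [0.498 0.157] track y 0.1412
mask jar 0.63 [0.623 0.072 0.055] 0.0502
[[0.607, 0.087], [0.645, 0.088], [0.646, 0.061], [0.608, 0.06]]
mask finds_box 0.89 [ 0.638 -0.047  0.045] -0.0697
[[0.689, -0.007], [0.691, -0.087], [0.588, -0.088], [0.586, -0.008]]
```

View pics/c3.png

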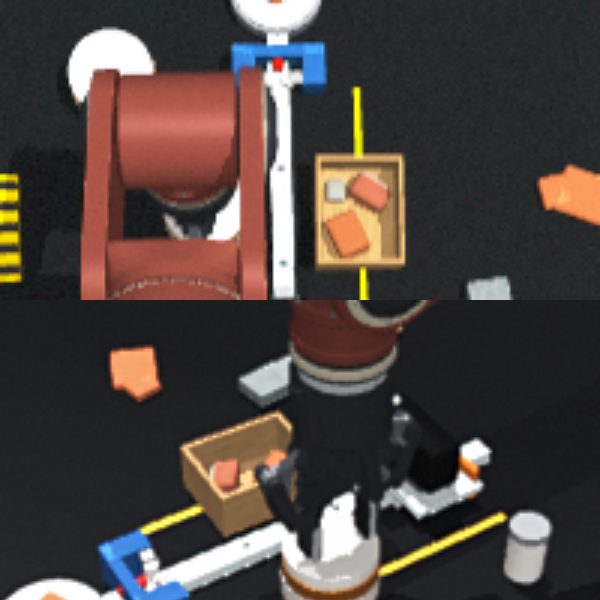

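Run:
```python
from h import *
def pr(n,X):
    c=viewer.calibration(n);p=np.array(c["camera_matrix"])@(np.array(c["R"])@X+np.array(c["t"]).ravel());return (p[:2]/p[2]).round(1)
print(readout.get_obs()["tool_pos"],readout.get_obs()["contact_force"])
for X in([.6326,.0248,.117],[.637,.1,.018],[.667,.1,.018],[.607,.1,.018],[.636,.093,.055],[.636,.143,.055]):
    print(X,pr("scene",np.array(X)),pr("top",np.array(X)))
im=viewer.get_image("scene")
cv2.imwrite("pics/s4.png",cv2.resize(im[150:290,260:420],None,fx=4,fy=4,interpolation=cv2.INTER_CUBIC))
```

```text
[0.63714541 0.09993775 0.01840433] [-0.2489569  -0.31896601 -0.89905251]
[0.6326, 0.0248, 0.117] [318.8 183.4] [313.8 176.9]
[0.637, 0.1, 0.018] [331.9 232.4] [286.2 181.3]
[0.667, 0.1, 0.018] [321.2 236.7] [286.5 170.8]
[0.607, 0.1, 0.018] [342.4 228.1] [285.9 191.9]
[0.636, 0.093, 0.055] [331.2 219.7] [288.2 179.3]
[0.636, 0.143, 0.055] [341.9 233. ] [269.7 178.9]
```

View pics/s4.png

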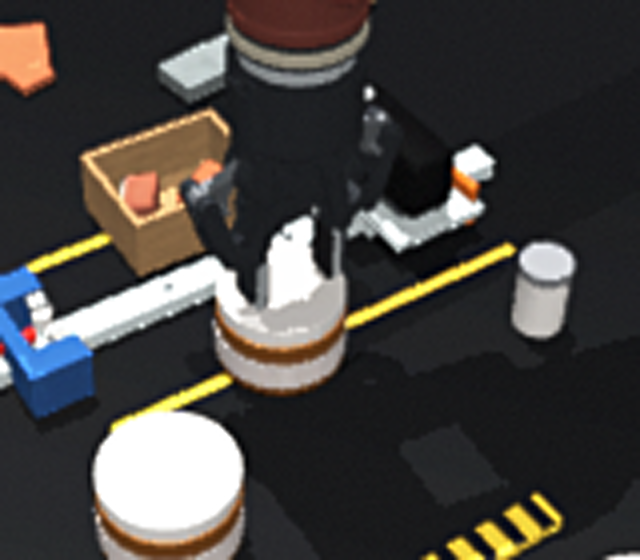

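The fingers show inside the jar's outline. The jar hasn't moved and there is no contact force, which is odd. I'll back out the way I came and check the state again.

step_arm(
  moves=[
    [[0, -1, 0, 0], [0, -1, 0, 0], [0, -1.5, 0, 0], [0, -1.5, 0, 0], [0, -1.5, 0, 0], [0.1, -1, 0, 0], [0, 0, 0, 0]],
  ],
  grip=0.5,
)

```text
t: 6.35
tool_pos: [0.6384, 0.0221, 0.0185]
tool_rot: [3.14, 0.077, 0.0]
contact_force: [0.5, 0.5, -0.4]
opening: 0.0426
```

Run:
```python
from h import *
print(readout.get_obs()["tool_pos"],readout.get_obs()["contact_force"])
im=viewer.get_image("scene");t=viewer.get_image("top")
a=cv2.resize(im[150:290,260:420],None,fx=2.5,fy=2.5,interpolation=cv2.INTER_CUBIC)
b=cv2.resize(t[120:260,230:390],None,fx=2.5,fy=2.5,interpolation=cv2.INTER_CUBIC)
cv2.imwrite("pics/s5.png",np.hstack([a,b]))
```

```text
[0.63836346 0.02207713 0.0184749 ] [ 0.54405332  0.5359442  -0.44687298]
```

View pics/s5.png

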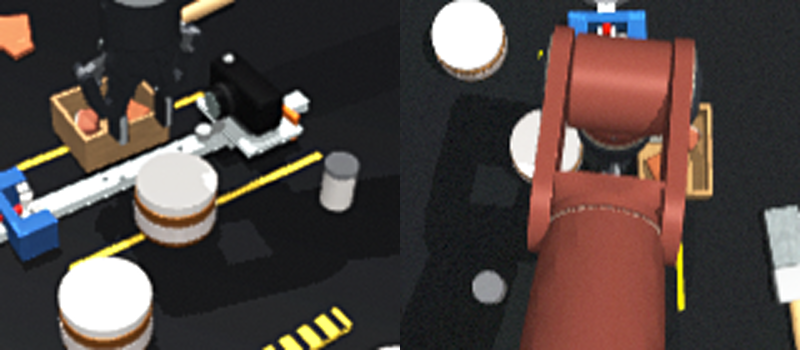

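The box and jar are untouched. In all three pictures the fingertips sit 10 to 13 px above the projected TCP, which is about 35 to 45 mm too high. So the fingers passed over the 55 mm jar lid, and the reported height seems not to be the true tip height. I'll feel downwards for the rail, whose top is at 14 mm.

step_arm(
  moves=[
    [[0, 0, -0.5, 0], [0, 0, -0.5, 0], [0, 0, 0, 0], [0, 0, 0, 0]],
  ],
)

```text
t: 6.78
tool_pos: [0.6374, 0.0256, 0.0074]
tool_rot: [-3.14, -0.083, 0.003]
contact_force: [-0.2, -0.1, -0.0]
opening: 0.0427
```

step_arm(
  moves=[
    [[0, -0.2, -0.4, 0], [0, 0, -0.4, 0], [0, 0, 0, 0], [0, 0, 0, 0]],
  ],
)

```text
t: 7.12
tool_pos: [0.6378, 0.023, -0.0002]
tool_rot: [-3.14, -0.082, 0.001]
contact_force: [0.5, 0.0, -0.1]
opening: 0.0427
```

step_arm(
  moves=[
    [[0, 0, -0.4, 0], [0, 0, -0.4, 0], [0, 0, 0, 0], [0, 0, 0, 0]],
  ],
)

```text
t: 7.45
tool_pos: [0.6377, 0.023, -0.0082]
tool_rot: [-3.14, -0.082, 0.001]
contact_force: [-0.4, -0.4, 0.6]
opening: 0.0429
```

step_arm(
  moves=[
    [[0, 0, -0.4, 0], [0, 0, -0.4, 0], [0, 0, 0, 0], [0, 0, 0, 0]],
  ],
)

```text
t: 7.78
tool_pos: [0.6377, 0.023, -0.0162]
tool_rot: [-3.14, -0.082, 0.002]
contact_force: [1.1, -0.2, 0.0]
opening: 0.0427
```

Run:
```python
from h import *
o=readout.get_obs();print(o["tool_pos"],o["contact_force"],o["q"])
im=viewer.get_image("scene")
cv2.imwrite("pics/s6.png",cv2.resize(im[150:270,260:400],None,fx=5,fy=5,interpolation=cv2.INTER_CUBIC))
```

```text
[ 0.63772752  0.02299764 -0.01616518] [ 1.05013421 -0.19089659  0.00896443] [-8.04925630e-02  2.90960777e-01  1.71764162e+00  3.07787000e-07
  1.13397728e+00 -1.32478937e-01]
```

View pics/s6.png

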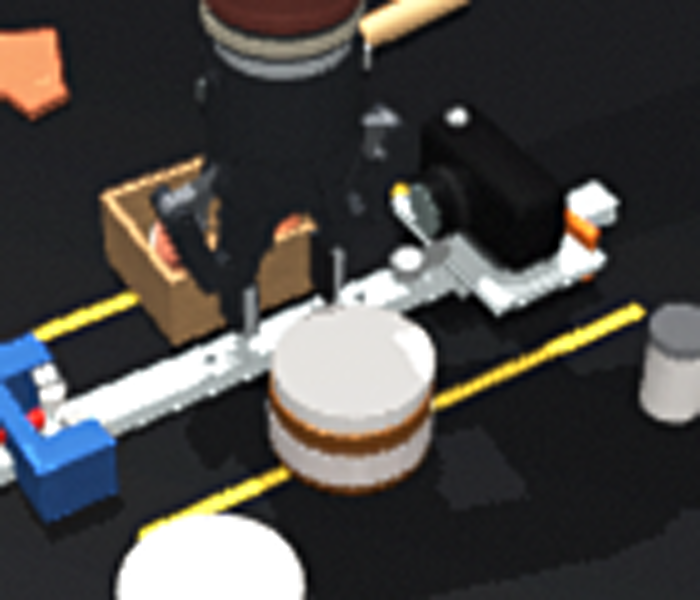

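Now the tips appear almost on the rail, at about (310,217) and (327,210). I'll keep feeling downwards.

step_arm(
  moves=[
    [[0, 0, -0.2, 0], [0, 0, 0, 0], [0, 0, -0.2, 0], [0, 0, 0, 0], [0, 0, 0, 0]],
  ],
)

```text
t: 8.25
tool_pos: [0.638, 0.023, -0.0198]
tool_rot: [-3.14, -0.082, 0.001]
contact_force: [1.1, 0.2, 0.1]
opening: 0.0426
```

step_arm(
  moves=[
    [[0, 0, -0.2, 0], [0, 0, 0, 0], [0, 0, 0, 0]],
  ],
)

```text
t: 8.5
tool_pos: [0.638, 0.023, -0.0218]
tool_rot: [-3.14, -0.082, 0.0]
contact_force: [-0.7, -0.7, 0.4]
opening: 0.0425
```

step_arm(
  moves=[
    [[0, 0, -0.2, 0], [0, 0, 0, 0], [0, 0, 0, 0]],
  ],
)

```text
t: 8.75
tool_pos: [0.6379, 0.023, -0.0238]
tool_rot: [-3.14, -0.082, 0.001]
contact_force: [1.0, 0.3, -0.1]
opening: 0.0425
```

step_arm(
  moves=[
    [[0, 0, -0.2, 0], [0, 0, 0, 0], [0, 0, 0, 0]],
  ],
)

```text
t: 9.0
tool_pos: [0.6382, 0.023, -0.0256]
tool_rot: [-3.141, -0.082, 0.0]
contact_force: [0.6, -0.3, 0.9]
opening: 0.0427
```

step_arm(
  moves=[
    [[0, 0, -0.2, 0], [0, 0, 0, 0], [0, 0, 0, 0]],
  ],
)

```text
t: 9.25
tool_pos: [0.6386, 0.023, -0.0258]
tool_rot: [3.14, 0.082, 0.0]
contact_force: [-3.4, 0.5, 9.1]
opening: 0.0427
```

step_arm(
  moves=[
    [[0, 0, -0.2, 0], [0, 0, 0, 0], [0, 0, 0, 0]],
  ],
)

```text
t: 9.5
tool_pos: [0.6392, 0.0229, -0.0258]
tool_rot: [3.14, 0.082, 0.001]
contact_force: [-8.4, 1.3, 18.0]
opening: 0.0426
```

Contact with the rail came at a reading of -25.7 mm, so the tips are really about 40 mm above the reading at this half-open grip. I'll lift slightly and push the jar at a true tip height of about 17 mm.

step_arm(
  moves=[
    [[0, 0, 0.4, 0], [0, 0, 0.3, 0], [0, 0, 0, 0], [0, 0.8, 0, 0], [0, 0.8, 0, 0], [0, 0.5, 0, 0], [-0.05, 0.5, 0, 0], [0, 0.5, 0, 0], [-0.05, 0.5, 0, 0], [0, 0.5, 0, 0]],
  ],
)

```text
t: 10.33
tool_pos: [0.637, 0.0643, -0.0228]
tool_rot: [3.14, 0.082, -0.0]
contact_force: [1.1, -1.5, -0.6]
opening: 0.0432
```

step_arm(
  moves=[
    [[0, 0.5, 0, 0], [-0.05, 0.5, 0, 0], [0, 0.5, 0, 0]],
  ],
)

```text
t: 10.58
tool_pos: [0.6362, 0.0793, -0.0228]
tool_rot: [3.14, 0.082, -0.001]
contact_force: [0.2, -2.4, -1.4]
opening: 0.0424
```

```bash
python3 chk.py
```

```text
top jar 0.54 [0.637 0.122] track y 0.0996
top finds_box 0.93 [ 0.643 -0.044] track y -0.067
top sled 0.96 [0.507 0.011] track y -0.0051
scene jar 0.65 [0.635 0.117] track y 0.0944
scene finds_box 0.67 [ 0.634 -0.051] track y -0.0736
scene film_pot 0.78 [0.487 0.151] track y 0.1357
mask jar 0.63 [0.621 0.121 0.055] 0.099
[[0.641, 0.137], [0.642, 0.096], [0.607, 0.095], [0.606, 0.136]]
mask finds_box 0.61 [ 0.638 -0.047  0.045] -0.0699
[[0.689, -0.007], [0.691, -0.089], [0.588, -0.09], [0.586, -0.008]]
```

The jar is sliding, with about 2.4 N on the tool. I'll push it 22 mm more, then go back and push the box.

step_arm(
  moves=[
    [[0, 0.5, 0, 0], [-0.05, 0.5, 0, 0], [0, 0.5, 0, 0], [-0.05, 0.4, 0, 0], [0, 0.3, 0, 0], [0, 0, 0, 0], [0, 0, 0, 0], [0, -1, 0, 0], [0, -2, 0, 0], [0, -2, 0, 0]],
  ],
)

```text
t: 12.02
tool_pos: [0.6355, 0.0506, -0.0226]
tool_rot: [-3.14, -0.084, -0.0]
contact_force: [0.5, -0.5, 1.4]
opening: 0.0429
```

step_arm(
  moves=[
    [[0.1, -2, 0, 0], [0.1, -1.5, 0, -0.02], [0, -0.8, 0, -0.02], [0, -0.5, 0, 0], [0, -0.5, 0, 0], [0.05, -0.5, 0, 0], [0, -0.5, 0, 0], [0.05, -0.5, 0, 0]],
  ],
)

```text
t: 12.68
tool_pos: [0.6386, -0.0165, -0.0225]
tool_rot: [-3.141, -0.02, 0.0]
contact_force: [-0.2, 3.3, 0.9]
opening: 0.0425
```

```bash
python3 chk.py
```

```text
top jar 0.71 [0.632 0.147] track y 0.1243
top film_pot 0.42 [0.49 0.15] track y 0.1342
scene jar 0.95 [0.637 0.144] track y 0.1212
scene finds_box 0.6 [ 0.64  -0.073] track y -0.0953
scene sled 0.88 [0.515 0.029] track y 0.0122
scene sled 0.23 [ 0.58  -0.043] track y -0.063
scene film_pot 0.68 [0.488 0.159] track y 0.1435
mask jar 0.83 [0.63  0.143 0.055] 0.1212
[[0.632, 0.202], [0.688, 0.149], [0.629, 0.088], [0.573, 0.14]]
mask finds_box 0.66 [ 0.622 -0.06   0.045] -0.0814
[[0.608, -0.037], [0.643, -0.04], [0.64, -0.077], [0.605, -0.073]]
```

step_arm(
  moves=[
    [[0, -0.5, 0, 0], [0.05, -0.5, 0, 0], [0, -0.5, 0, 0], [0.05, -0.5, 0, 0], [0, -0.5, 0, 0], [0, -0.4, 0, 0], [0, -0.3, 0, 0], [0, 0, 0, 0], [0, 0, 0, 0]],
  ],
)

```text
t: 14.03
tool_pos: [0.6397, -0.0499, -0.0225]
tool_rot: [3.141, 0.018, 0.0]
contact_force: [-0.5, 0.1, -0.6]
opening: 0.0429
```

step_arm(
  moves=[
    [[0, 1, 0, 0], [0, 2, 0, 0], [0, 1.5, 0, 0], [0, 1.5, 0, 0], [0, 1, 0, 0], [0, 0, 3, 0], [0, 0, 4, 0.06], [0, 0, 4, 0.12], [-3, 0, 0, 0.12], [-4, 0, 0, 0.12]],
  ],
  grip=0.5,
)

```text
t: 14.87
tool_pos: [0.5741, 0.0211, 0.0928]
tool_rot: [3.063, 0.683, 0.015]
contact_force: [-0.2, -1.0, 0.6]
opening: 0.0428
```

step_arm(
  moves=[
    [[-4, 0, 0, 0.12], [-4, 0, 0, 0.12], [-4, 0, 0, 0.12], [-4, 0, 0, 0.12], [-2, 0, 0, 0.12], [0, 0, 0, 0.12], [0, 0, 0, 0.12], [0, 0, 0, 0.12], [0, 0, 0, 0.12], [0, 0, 0, 0]],
  ],
  grip=1,
)

```text
t: 15.7
tool_pos: [0.3896, 0.0213, 0.0876]
tool_rot: [2.283, 2.158, 0.0]
contact_force: [0.0, -0.8, -0.1]
opening: -0.0001
```

```bash
python3 chk.py c7; python3 -c "
from h import *
o=readout.get_obs();print(o['tool_pos'],o['tool_rot'],o['q'])
for t,z in(('push_plate',.026),('tongue_tip',.022),('sled',0)): print(t,[ (round(float(r['confidence']),2),ray('top',r['at'],z).round(3)) for r in nets.pinpoint('top',t)[:2]])"
```

```text
top jar 0.88 [0.635 0.145] track y 0.1223
top finds_box 0.73 [ 0.642 -0.1  ] track y -0.1225
top sled 0.61 [0.503 0.013] track y -0.0039
top film_pot 0.44 [0.486 0.15 ] track y 0.1348
scene jar 0.91 [0.634 0.144] track y 0.1212
scene finds_box 0.96 [ 0.633 -0.102] track y -0.1248
scene sled 0.66 [0.506 0.023] track y 0.006
scene film_pot 0.63 [0.485 0.153] track y 0.1373
mask jar 0.57 [0.629 0.144 0.055] 0.1213
[[0.671, 0.184], [0.673, 0.105], [0.59, 0.103], [0.588, 0.181]]
mask finds_box 0.94 [ 0.639 -0.102  0.045] -0.1247
[[0.693, -0.059], [0.695, -0.145], [0.586, -0.145], [0.584, -0.06]]
[0.38966548 0.02095297 0.0873913 ] [-2.28612076e+00 -2.15480059e+00  8.12311200e-05] [-1.37564041e-01 -4.80013389e-01  2.24469960e+00 -3.18442308e-05
  1.37695010e+00 -1.64923050e+00]
push_plate [(0.95, array([0.473, 0.006, 0.026]))]
tongue_tip [(0.64, array([0.57 , 0.017, 0.022]))]
sled [(0.61, array([0.503, 0.013, 0.   ]))]
```

View pics/c7.png

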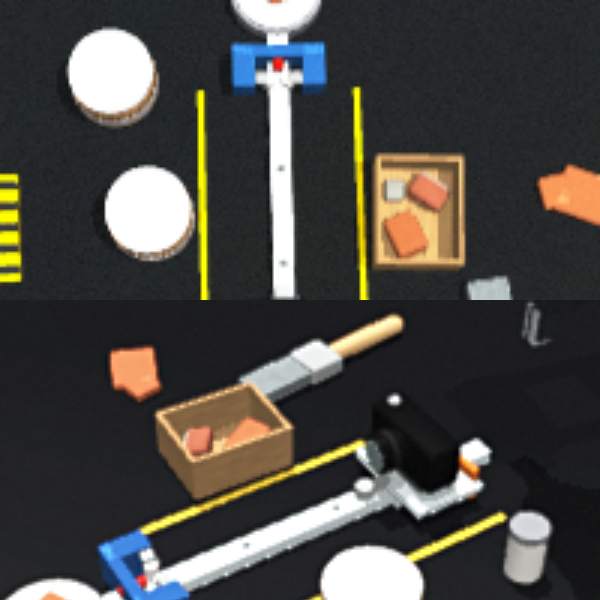

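The box and jar both stand outside the lines, with jar centre at track y ≈ +121 mm and the box's near side about 80 mm out. The sled hasn't moved. With the fingers shut, I'll feel for the rail behind the push plate.

step_arm(
  moves=[
    [[2, -0.3, 0, 0.05], [2, -0.3, 0, 0.05], [1.9, -0.1, 0, 0], [0, 0, -2, 0], [0, 0, -2, 0], [0, 0, -2, 0], [0, 0, -1.5, 0], [0, 0, -0.5, 0], [0, 0, 0, 0], [0, 0, 0, 0]],
  ],
)

```text
t: 17.28
tool_pos: [0.4489, 0.0139, 0.0078]
tool_rot: [2.175, 2.267, 0.0]
contact_force: [0.2, 0.2, -0.3]
opening: 0.0
```

step_arm(
  moves=[
    [[0, 0, -0.4, 0], [0, 0, 0, 0], [0, 0, -0.3, 0], [0, 0, 0, 0], [0, 0, 0, 0]],
  ],
)

```text
t: 17.7
tool_pos: [0.4487, 0.014, 0.0006]
tool_rot: [2.175, 2.267, 0.0]
contact_force: [-0.9, 0.4, -0.2]
opening: 0.0003
```

step_arm(
  moves=[
    [[0, 0, -0.3, 0], [0, 0, 0, 0], [0, 0, -0.3, 0], [0, 0, 0, 0], [0, 0, 0, 0]],
  ],
)

```text
t: 18.12
tool_pos: [0.4484, 0.014, -0.0059]
tool_rot: [-2.175, -2.266, 0.001]
contact_force: [0.6, 0.0, 0.5]
opening: -0.0001
```

step_arm(
  moves=[
    [[0, 0, -0.3, 0], [0, 0, 0, 0], [0, 0, -0.2, 0], [0, 0, 0, 0], [0, 0, 0, 0]],
  ],
)

```text
t: 18.53
tool_pos: [0.4485, 0.014, -0.0108]
tool_rot: [-2.175, -2.267, 0.0]
contact_force: [1.2, -0.3, 0.1]
opening: -0.0001
```

step_arm(
  moves=[
    [[0, 0, -0.3, 0], [0, 0, 0, 0], [0, 0, -0.2, 0], [0, 0, 0, 0], [0, 0, 0, 0]],
  ],
)

```text
t: 18.95
tool_pos: [0.4485, 0.014, -0.0158]
tool_rot: [-2.175, -2.267, 0.0]
contact_force: [0.1, -0.9, -0.7]
opening: -0.0003
```

step_arm(
  moves=[
    [[0, 0, -0.2, 0], [0, 0, 0, 0], [0, 0, -0.1, 0], [0, 0, 0, 0], [0, 0, 0, 0]],
  ],
)

```text
t: 19.37
tool_pos: [0.4486, 0.014, -0.0186]
tool_rot: [-2.175, -2.267, 0.0]
contact_force: [-0.0, -0.0, 0.8]
opening: -0.0
```

step_arm(
  moves=[
    [[0, 0, -0.1, 0], [0, 0, 0, 0], [0, 0, -0.1, 0], [0, 0, 0, 0], [0, 0, 0, 0]],
  ],
)

```text
t: 19.78
tool_pos: [0.4486, 0.014, -0.0207]
tool_rot: [-2.175, -2.267, 0.0]
contact_force: [0.5, -0.5, 0.2]
opening: 0.0001
```

step_arm(
  moves=[
    [[0, 0, -0.2, 0], [0, 0, 0, 0], [0, 0, -0.1, 0], [0, 0, 0, 0], [0, 0, 0, 0]],
  ],
)

```text
t: 20.2
tool_pos: [0.4486, 0.014, -0.0237]
tool_rot: [-2.175, -2.267, 0.0]
contact_force: [-0.2, 0.1, -0.3]
opening: -0.0
```

step_arm(
  moves=[
    [[0, 0, -0.2, 0], [0, 0, 0, 0], [0, 0, -0.1, 0], [0, 0, 0, 0], [0, 0, 0, 0]],
  ],
)

```text
t: 20.62
tool_pos: [0.4495, 0.0139, -0.0239]
tool_rot: [-2.175, -2.267, 0.001]
contact_force: [-9.2, 1.5, 18.9]
opening: -0.0001
```

step_arm(
  moves=[
    [[0, 0, 0.5, 0], [0, 0, 0.3, 0], [0.3, 0, 0, 0], [0.3, 0, 0, 0], [0, 0, 0, 0]],
  ],
)

```text
t: 21.03
tool_pos: [0.4551, 0.0139, -0.0187]
tool_rot: [2.175, 2.267, 0.0]
contact_force: [-0.1, 0.7, 0.1]
opening: -0.0
```

Run:
```python
from h import *
o=readout.get_obs();p=o["tool_pos"];print(p,o["contact_force"])
im=viewer.get_image("scene")
c=viewer.calibration("scene")
def pr(X):
    q=np.array(c["camera_matrix"])@(np.array(c["R"])@np.array(X)+np.array(c["t"]).ravel());return q[:2]/q[2]
x0,y0,f=290,80,5
big=cv2.resize(im[y0:y0+120,x0:x0+150],None,fx=f,fy=f,interpolation=cv2.INTER_CUBIC)
for z in(.0188,.092,.054):
    q=((pr([p[0],p[1],z])-[x0,y0])*f).astype(int);cv2.drawMarker(big,tuple(map(int,q)),(0,255,0) if z==.092 else (0,0,255) if z<.02 else (255,0,255),0,14,2)
cv2.imwrite("pics/s8.png",big)
```

```text
[ 0.4551254   0.01393181 -0.01872484] [-0.07896755  0.71990426  0.05005391]
```

View pics/s8.png

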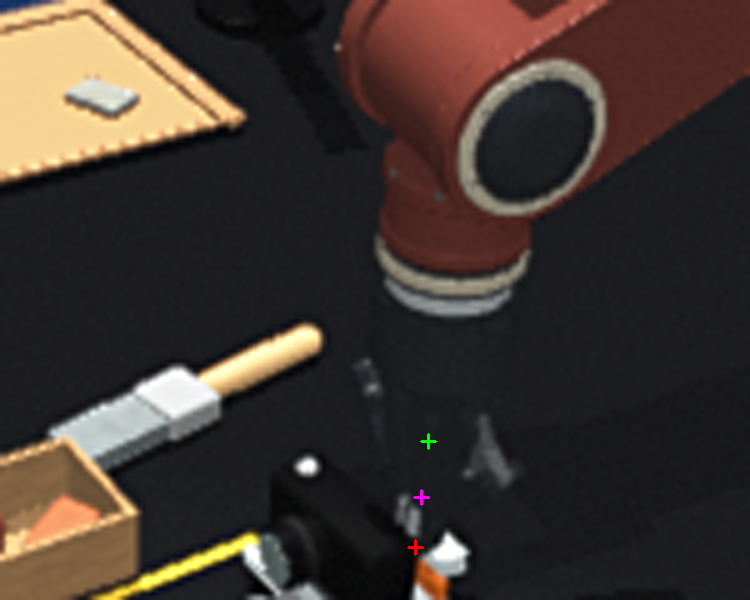

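The shut fingers are just behind the orange plate at about (415,548) in the crop. The gripper body ends near the green mark, clear of the camera top. Pushing along the rail now.

step_arm(
  moves=[
    [[0.4, 0.02, 0, 0], [0.4, 0.02, 0, 0], [0.4, 0.02, 0, 0], [0.6, 0.03, 0, 0], [0.8, 0.04, 0, 0], [0.8, 0.04, 0, 0], [0.8, 0.04, 0, 0], [0.8, 0.04, 0, 0], [0.8, 0.04, 0, 0], [0.8, 0.04, 0, 0]],
  ],
)

```text
t: 21.92
tool_pos: [0.5216, 0.0173, -0.0186]
tool_rot: [2.175, 2.267, 0.0]
contact_force: [-1.1, 1.0, -0.5]
opening: -0.0001
```

step_arm(
  moves=[
    [[0.8, 0.04, 0, 0], [0.8, 0.04, 0, 0], [0.8, 0.04, 0, 0], [0.8, 0.04, 0, 0], [0.8, 0.04, 0, 0], [0.8, 0.04, 0, 0], [0.6, 0.03, 0, 0], [0.4, 0.02, 0, 0]],
  ],
)

```text
t: 22.58
tool_pos: [0.5796, 0.0202, -0.0185]
tool_rot: [2.175, 2.266, 0.0]
contact_force: [-1.3, 0.2, 0.5]
opening: -0.0
```

Run:
```python
from h import *
im=viewer.get_image("top")
print(readout.get_obs()["tool_pos"],readout.get_obs()["contact_force"])
for cam in("top","scene"):
  if cam=="scene": viewer.get_image(cam)
  for t,z in(('push_plate',.026),('tongue_tip',.022),('sled',0)): print(cam,t,[(round(float(r['confidence']),2),ray(cam,r['at'],z).round(3)[:2]) for r in nets.pinpoint(cam,t)[:2]])
b=cv2.inRange(cv2.cvtColor(im,cv2.COLOR_BGR2HSV),(100,120,80),(125,255,255))[120:150,285:345]
v,u=np.nonzero(b);print("dock rows",v.min()+120,v.max()+120,u.min()+285,u.max()+285)
for r in(v.max()+120.5,v.max()+121): print(ray("top",[300,r],.036).round(4))
```

```text
[ 0.5802524   0.0201357  -0.01824694] [-0.05438347 -0.42497401 -0.07464226]
top push_plate [(0.55, array([0.634, 0.142]))]
top tongue_tip [(0.59, array([0.691, 0.026]))]
top sled []
scene push_plate [(0.96, array([0.592, 0.027])), (0.63, array([0.649, 0.168]))]
scene tongue_tip [(0.85, array([0.687, 0.018])), (0.29, array([0.503, 0.173]))]
scene sled [(0.87, array([0.631, 0.027]))]
dock rows 124 140 297 328
[0.7504 0.064  0.036 ]
[0.749 0.064 0.036]
```

The sled is travelling with the tool, with about 83 mm to go. The dock face is at x ≈ 0.750 and the home tongue tip at about 0.776.

step_arm(
  moves=[
    [[0.4, 0.02, 0, 0], [0.7, 0.03, 0, 0], [0.7, 0.03, 0, 0], [0.7, 0.03, 0, 0], [0.7, 0.03, 0, 0], [0.7, 0.03, 0, 0], [0.7, 0.03, 0, 0], [0.5, 0.03, 0, 0], [0.4, 0.02, 0, 0], [0, 0, 0, 0]],
  ],
)

```text
t: 23.82
tool_pos: [0.635, 0.0226, -0.0183]
tool_rot: [2.174, 2.266, 0.002]
contact_force: [0.8, -0.5, -0.1]
opening: -0.0001
```

step_arm(
  moves=[
    [[0.3, 0.015, 0, 0], [0.3, 0.015, 0, 0], [0.3, 0.01, 0, 0]],
  ],
)

```text
t: 24.07
tool_pos: [0.6426, 0.0231, -0.0186]
tool_rot: [-2.175, -2.267, 0.0]
contact_force: [-1.7, -0.7, 0.3]
opening: 0.0002
```

step_arm(
  moves=[
    [[0.2, 0.01, 0, 0], [0.2, 0.01, 0, 0], [0.2, 0.01, 0, 0]],
  ],
)

```text
t: 24.32
tool_pos: [0.6488, 0.0234, -0.0186]
tool_rot: [-2.175, -2.267, 0.0]
contact_force: [-1.9, 0.3, -0.4]
opening: 0.0
```

step_arm(
  moves=[
    [[0.2, 0.01, 0, 0], [0.2, 0.01, 0, 0]],
  ],
)

```text
t: 24.48
tool_pos: [0.6518, 0.0236, -0.0188]
tool_rot: [-2.174, -2.266, 0.003]
contact_force: [-6.0, -0.5, 2.9]
opening: -0.0001
```

step_arm(
  moves=[
    [[0.2, 0.01, 0, 0], [0.2, 0.01, 0, 0]],
  ],
)

```text
t: 24.65
tool_pos: [0.6557, 0.0238, -0.019]
tool_rot: [-2.174, -2.265, 0.003]
contact_force: [-3.7, -0.5, 1.6]
opening: -0.0001
```

step_arm(
  moves=[
    [[0.2, 0.01, 0, 0], [0.2, 0.01, 0, 0]],
  ],
)

```text
t: 24.82
tool_pos: [0.6607, 0.024, -0.019]
tool_rot: [-2.175, -2.267, -0.0]
contact_force: [-1.7, 0.3, -0.9]
opening: 0.0002
```

step_arm(
  moves=[
    [[0.2, 0.01, 0, 0], [0, 0, 0, 0]],
  ],
)

```text
t: 24.98
tool_pos: [0.6636, 0.024, -0.0184]
tool_rot: [2.174, 2.266, 0.002]
contact_force: [0.5, 0.3, 0.8]
opening: 0.0001
```

step_arm(
  moves=[
    [[0.2, 0.01, 0, 0], [0, 0, 0, 0]],
  ],
)

```text
t: 25.15
tool_pos: [0.6655, 0.0242, -0.0182]
tool_rot: [2.174, 2.266, 0.002]
contact_force: [1.0, -0.4, 0.2]
opening: -0.0001
```

step_arm(
  moves=[
    [[0.2, 0.01, 0, 0], [0, 0, 0, 0]],
  ],
)

```text
t: 25.32
tool_pos: [0.6675, 0.0242, -0.0182]
tool_rot: [2.174, 2.266, 0.002]
contact_force: [-0.0, -1.0, -0.1]
opening: -0.0001
```

step_arm(
  moves=[
    [[0.2, 0.01, 0, 0], [0, 0, 0, 0]],
  ],
)

```text
t: 25.48
tool_pos: [0.6693, 0.0244, -0.0184]
tool_rot: [2.175, 2.266, 0.001]
contact_force: [-0.1, -0.0, -0.3]
opening: -0.0002
```

step_arm(
  moves=[
    [[0.2, 0.01, 0, 0], [0, 0, 0, 0]],
  ],
)

```text
t: 25.65
tool_pos: [0.6706, 0.0245, -0.0186]
tool_rot: [-2.175, -2.267, 0.0]
contact_force: [-0.8, -0.5, 0.6]
opening: 0.0
```

step_arm(
  moves=[
    [[0.15, 0.01, 0, 0], [0, 0, 0, 0]],
  ],
)

```text
t: 25.82
tool_pos: [0.6717, 0.0246, -0.0189]
tool_rot: [-2.175, -2.266, 0.001]
contact_force: [-2.8, -0.5, 1.7]
opening: -0.0002
```

step_arm(
  moves=[
    [[0.15, 0.01, 0, 0], [0, 0, 0, 0]],
  ],
)

```text
t: 25.98
tool_pos: [0.6727, 0.0247, -0.019]
tool_rot: [-2.174, -2.265, 0.003]
contact_force: [-4.5, -0.2, 2.4]
opening: 0.0001
```

Run:
```python
from h import *
o=readout.get_obs();print(o["tool_pos"],o["contact_force"])
im=viewer.get_image("scene")
for t,z in(('push_plate',.026),('tongue_tip',.022),('sled',0)): print(t,[(round(float(r['confidence']),2),ray("scene",r['at'],z).round(3)[:2]) for r in nets.pinpoint("scene",t)[:2]])
cv2.imwrite("pics/s9.png",cv2.resize(im[150:270,230:390],None,fx=4.5,fy=4.5,interpolation=cv2.INTER_CUBIC))
```

```text
[ 0.6726711   0.02471795 -0.0189681 ] [-4.48914012 -0.19787556  2.38025014]
push_plate [(0.87, array([0.687, 0.03 ])), (0.62, array([ 0.707, -0.035]))]
tongue_tip [(0.91, array([0.784, 0.03 ])), (0.42, array([0.638, 0.3  ]))]
sled [(0.65, array([0.727, 0.026]))]
```

View pics/s9.png

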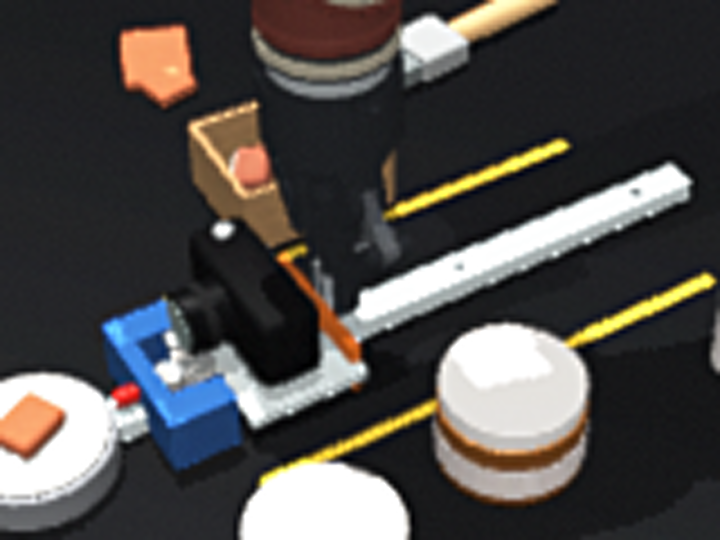

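The tongue head is past the rollers and the red pin sticks out of the dock's back at (125,392). I'll press on to feel the hard stop.

step_arm(
  moves=[
    [[0.15, 0.01, 0, 0], [0, 0, 0, 0]],
  ],
)

```text
t: 26.35
tool_pos: [0.6726, 0.0248, -0.0194]
tool_rot: [-2.172, -2.264, 0.007]
contact_force: [-9.3, -1.1, 4.5]
opening: -0.0002
```

step_arm(
  moves=[
    [[0.15, 0.01, 0, 0], [0, 0, 0, 0]],
  ],
)

```text
t: 26.52
tool_pos: [0.6725, 0.0249, -0.0198]
tool_rot: [-2.17, -2.262, 0.011]
contact_force: [-13.0, -0.9, 4.7]
opening: 0.0004
```

step_arm(
  moves=[
    [[0.15, 0.01, 0, 0], [0, 0, 0, 0]],
  ],
)

```text
t: 26.68
tool_pos: [0.6724, 0.025, -0.0204]
tool_rot: [-2.168, -2.26, 0.015]
contact_force: [-18.1, -1.0, 8.4]
opening: 0.0001
```

That is the hard stop: x no longer advances and the force has climbed to 18 N. Now to withdraw.

step_arm(
  moves=[
    [[-0.4, -0.02, 0, 0], [-0.5, -0.02, 0, 0], [-1, -0.05, 0, 0], [-2, -0.1, 0, 0], [-3, -0.1, 0, 0], [0, 0, 3, 0], [0, 0, 4, 0], [-3, 0, 3, 0], [-4, 0, 0, 0], [-4, 0, 0, 0]],
  ],
)

```text
t: 27.52
tool_pos: [0.5023, 0.0217, 0.0849]
tool_rot: [2.17, 2.261, 0.009]
contact_force: [-0.9, -0.3, 0.8]
opening: 0.0
```

step_arm(
  moves=[
    [[-4, 0, 0, 0], [-3, 0, 0, 0], [-3, 0, 0, 0], [0, 0, 0, 0], [0, 0, 0, 0], [0, 0, 0, 0]],
  ],
)

```text
t: 28.02
tool_pos: [0.4012, 0.0219, 0.082]
tool_rot: [2.173, 2.264, 0.004]
contact_force: [-0.1, 0.8, -0.3]
opening: -0.0001
```

```bash
python3 chk.py
python3 - <<'E'
from h import *
o=readout.get_obs();print(o["tool_pos"],o["contact_force"])
s=viewer.get_image("scene");t=viewer.get_image("top")
for cam in("scene","top"):
  for th,z in(('push_plate',.026),('tongue_tip',.022),('sled',0)): print(cam,th,[(round(float(r['confidence']),2),ray(cam,r['at'],z).round(3)[:2]) for r in nets.pinpoint(cam,th)[:1]])
a=cv2.resize(s[160:280,230:360],None,fx=3,fy=3,interpolation=cv2.INTER_CUBIC)
b=cv2.resize(t[110:230,250:380],None,fx=3,fy=3,interpolation=cv2.INTER_CUBIC)
cv2.imwrite("pics/s10.png",np.hstack([a,b]))
E
```

```text
top finds_box 0.84 [ 0.65  -0.102] track y -0.1248
top film_pot 0.58 [0.478 0.148] track y 0.1329
scene jar 0.68 [0.64  0.155] track y 0.1327
scene finds_box 0.8 [ 0.64 -0.1 ] track y -0.1225
scene film_pot 0.8 [0.493 0.157] track y 0.1412
mask jar 0.73 [0.63  0.144 0.055] 0.1219
[[0.63, 0.2], [0.687, 0.148], [0.63, 0.089], [0.574, 0.141]]
mask finds_box 0.61 [ 0.639 -0.1    0.045] -0.1229
[[0.693, -0.056], [0.695, -0.142], [0.586, -0.142], [0.584, -0.058]]
[0.39973232 0.0220905  0.08078315] [ 0.90082525  0.30942959 -0.16816574]
scene push_plate [(0.64, array([0.685, 0.036]))]
scene tongue_tip [(0.67, array([0.781, 0.029]))]
scene sled [(0.7, array([0.725, 0.038]))]
top push_plate [(0.67, array([0.692, 0.021]))]
top tongue_tip [(0.74, array([0.787, 0.03 ]))]
top sled [(0.9, array([0.716, 0.021]))]
```

View pics/s10.png

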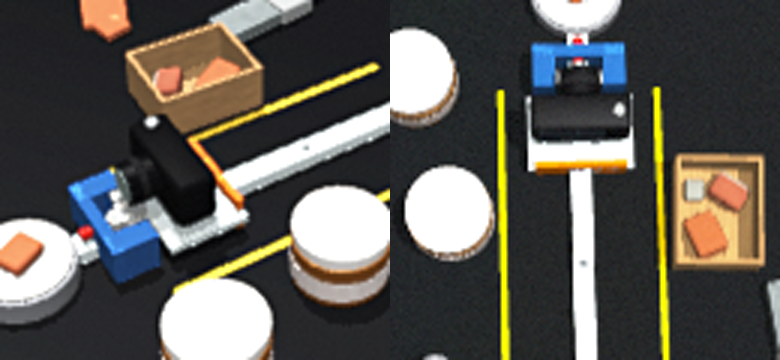

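The sled stays in the dock by itself, with the red pin still showing out of the dock's back. The box and jar are outside the lines and the robot is clear, so I'm handing in.

```bash
python3 -c "
from station import ctrl
print(ctrl.finish_job())"
```

```text
the job is handed in; nothing more can be done
None
```

I slid the amber jar out to the left and the finds box out to the right, then pushed the sled home into the dock and handed the job in at about 28 s. No verdict was reported, and I couldn't read the pin joint itself.

**Last checks**
- **Jar:** its centre was at track y ≈ +122 mm by the top-view mask, against the 112 mm needed. One scene-camera reading, partly hidden by the camera's view of the jar, said 133 mm.
- **Box:** its centre was at track y ≈ -123 mm and its near side about 79 to 82 mm out, against the 72 mm needed.
- **Sled before pushing:** it had not moved when the box and jar were clear.
- **Pushing home:** the force rose to about 6 N at the rollers, dropped as it clicked in, then climbed to 18 N at the hard stop without further movement.
- **Sled after backing off:** it stayed in place, and the red pin still stuck out of the back of the dock. The tongue tip read x ≈ 0.78 to 0.79 m.
- **Bystanders:** only the film pot was measured again, and it read within about 10 mm of its start. The brush and sherd looked undisturbed in the pictures. The loupe and scale bar were not checked at the end.

**What disagreed**
- **Tool height:** the real fingertips were about 38 to 40 mm higher than the reported tool height. The first jar push therefore passed over its lid without contact. I found the true height by touching the rail and corrected for it.
- **Dock position:** home came about 9 mm farther along the rail than my picture estimate of the dock face, so I relied on the force at the stop instead.

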